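# Straighten the row of pasta tubs with the ruler

## Task

The three black tubs with green lids stand in a ragged row, some short of the red tape on the shop counter and some across it. Pick up the long wooden ruler by its black grip and, with its blue edge, push the tubs gently away from the robot until the edge lies along the tape and all three stand upright in a straight row just beyond it, their near sides on the tape. Touch the green-lidded tubs only with the ruler, and leave the ruler lying flat on the counter.

Things in the scene. Friction and masses are not known exactly. Their poses are not given: they have to be found in the camera images.
- line: red tape stuck flat on the steel counter, 360 mm long, 10 mm wide, 1 mm thick, no obstacle. Origin on the counter at the tape's middle; y runs along the tape, x points square across it, away from the robot (the direction to push). The tape is up to 15 degrees askew to the robot.
- tub1_mid (a point): round black tub, flat green lid, loose, about 0.22 kg, 56 mm tall; wall 64 mm across (radius 32), lid (above 46 mm) 68 across. Point: its centre, 28 mm above the counter; its turn about z means nothing. Starts with its near side 28 to 82 mm short of the tape's middle, on the robot's side. One of the three green-lidded tubs of the row.
- tub2_mid (a point): round black tub, flat green lid, loose, about 0.22 kg, 56 mm tall; wall 64 mm across (radius 32), lid (above 46 mm) 68 across. Point: its centre, 28 mm above the counter; its turn about z means nothing. Starts with its near side 28 to 82 mm short of the tape's middle, on the robot's side. The three stand in any order, about 85 mm apart along the tape.
- tub3_mid (a point): round black tub, flat green lid, loose, about 0.22 kg, 56 mm tall; wall 64 mm across (radius 32), lid (above 46 mm) 68 across. Point: its centre, 28 mm above the counter; its turn about z means nothing. Starts with its near side 28 to 82 mm short of the tape's middle, on the robot's side. Orange-lidded tubs and a jar beyond the tape are no part of the row.
- ruler_grip (a point): long flat wooden ruler, blue front edge, upright black grip; 0.32 kg; left or right of the row (a short white scraper lies opposite). Point: grip centre, 38 mm above the underside. x points to the blue edge, 60 mm ahead; y along the length; z up. Flat part 320 long (160 each way), 90 wide (30 behind the point to 60 ahead), 10 thick. Grip 28 along x, 50 along y, its top 66 above the underside.

How it is judged:
On the way:
1. the long ruler is picked up (its grip raised 17 mm or more) (height (world z) of ruler_grip above 0.055 m), for 0.1 s.
At the end, for the whole second after the job is handed in: All three green-lidded tubs stand upright (within 8 degrees) on the counter, at rest, each with its near side within 15 mm of the tape's middle line (so its centre 17 to 47 mm beyond it) and within the tape's length; the ruler lies flat on the counter (within 6 degrees), at rest (x of tub1_mid in the frame of line between 0.017 and 0.047 m and y of tub1_mid in the frame of line between -0.18 and 0.18 m and angle between each of tub1_mid, tub2_mid, tub3_mid's own z axis and vertical below 0.15 rad and height (world z) of each of tub1_mid, tub2_mid, tub3_mid below 0.036 m and x of tub2_mid in the frame of line between 0.017 and 0.047 m and y of tub2_mid in the frame of line between -0.18 and 0.18 m and x of tub3_mid in the frame of line between 0.017 and 0.047 m and y of tub3_mid in the frame of line between -0.18 and 0.18 m and height (world z) of ruler_grip below 0.046 m and angle between ruler_grip's own z axis and vertical below 0.1 rad and linear speed of each of tub1, tub2, tub3, ruler below 0.02 m/s); the robot touches nothing.
It fails at once if the gripper or arm touches a green-lidded tub (contact force between any of tub1, tub2, tub3 and the fingers above 0.5 N or contact force between any of tub1, tub2, tub3 and the arm above 0.5 N).
It fails at once if a green-lidded tub is tipped over (more than 30 degrees) (angle between any of tub1_mid, tub2_mid, tub3_mid's own z axis and vertical above 0.52 rad).
It also fails if it takes over 42 s, if anything falls off the work surface, if the arm or the gripper's body presses on something with over 40 N, if the wrist force passes 120 N, or if a joint passes its speed limit or range.

## Robot

A 6-joint arm with a two-finger parallel gripper is mounted at the origin on the work surface. World frame = base frame: x ahead of the robot, y to its left, z up, the work surface at z = 0. Lengths are in m, angles in rad, forces in N, time in s.
With the tool pointing down it reaches from about 0.3 to 0.775 m from the base axis. Payload 14.6 kg.
Tool frame: the origin (TCP) lies on the centre line of the jaws, within the pads' length; the fingertips stand 14 mm ahead of it and the grasp point (between the pads) lies 5 mm behind it; x points along the fingers, y is the direction in which the jaws open and shut, and the axes are right-handed (so a half turn about x gives the same grasp; the last joint's range is limited). The gripper opens to 94 mm and grips with 3 to 60 N. Pads are 16 mm wide; open, the fingers measure 119 mm over their backs; the gripper's body (75 mm by 177 mm) begins 78 mm behind the grasp point.
Start: joints at [-1.265, 0.3, 1.521, -0, 1.321, -0.067], TCP at [0.2, -0.512, 0.219] pointing down, gripper open.
Joint ranges: [-3.03, 3.03], [-0.79, 2.21], [0.23, 2.52], [-1.04, 4.18], [0, 3.07], [-2.55, 2.55]. Speed limits (rad/s): [2.22, 2.22, 2.57, 3.14, 3.14, 3.14].

## Interface

Orientations are given as [roll, pitch, yaw] about the fixed x, y, z axes, in that order (R = Rz(yaw) Ry(pitch) Rx(roll)).
In Python, from station import * gives the robot as it stands. The module is installed in compiled form; this text tells all that it offers.
- The arm moves only by the shell command python3 -m handwheel 'ROWS' [FORCE]. ROWS is JSON, a list of rows, each a list of 3 entries, a list of its own where there are three numbers: the shift along the tool's x, y, z in mm, then the turn about the tool's x in rad, then the gripper command: -1 is fully open, 1 is shut, values between are in proportion. In form: [[[dx, dy, dz], spin, gripper], ...]. A call has exactly 5 rows; each row is the pose to reach, as a shift and turn from the pose measured when the call began, along the tool's axes at that moment; what a row does not reach only later rows make up. A row lasts 1/10 s, in which the tool goes at most 50 mm and 8.59 degrees, less where a joint would pass 70% of its speed; a pose out of reach is approached as far as the arm can. A call with a gripper value outside its range is refused whole. The fingers move at their own pace and stop on an object; FORCE is the grip in N (left out, the last holds). Time passes only in rows, so rows that repeat a pose let the fingers close, or fill a call up. It gives the time, the measured TCP pose, the force and the opening at its end, in the units of the state.
- get_obs(): the state, without advancing time (a new reading comes with each control period).
- camera(name): name is "scene" or "top"; returns (picture, depth): 420x560x3 uint8, blue, green, red; 420x560 float32, m along the optical axis (not along the pixel's ray), 0 where there is no reading.
- camera_info(name): a dict with "fx", "fy", "cx", "cy" (pixels), "k1" (the pictures are not rectified: a ray, as slopes to the right and down, at radius r is drawn at 1 + k1 r^2 times it, then the intrinsics apply), "extrinsics" (4x4, takes a point from camera to world coordinates). Camera axes: x right, y down, z forward; pixel columns grow to the right and rows downward; lengths in m; the calibration is good to about 2 mm. A picture is of the moment at which its call begins. camera_info takes no time and is no camera call.
- hand_in(): hands the job in, once; it reports no verdict.
The state is a dict: "time_s": time; "qpos": joint angles; "joint_vel": joint speeds; "tau": joint torques, N m; "ee_pos": TCP position; "eef_rot": TCP orientation; "force": force on the tool from outside, world axes, zero at the start; "moment": the same for the moment, N m; "grip_width": finger opening in m.
Only numpy, scipy, OpenCV 4.12 (cv2) and the standard library are available. Lean on these libraries where they do the work, as an engineer would, in place of code of your own. Each camera call takes 0.05 s, during which the arm holds its last target. There are 200 camera calls.

## Working session

There is one attempt and no reset: what is moved stays moved. The work goes in short steps, Python scripts to look and compute and a shell command to move; the robot and the scene stay as the last step left them, time stands still between calls to the robot, and variables do not carry over. Pictures are saved under pics/ and viewed, about 8 in all and at most 12, crops included, and the job is handed in when it is done.

```bash
mkdir -p pics
python3 - <<'E'
from station import *
import cv2,numpy as np
for n in ("scene","top"):
    p,d=camera(n); cv2.imwrite(f"pics/{n}0.png",p); np.save(f"{n}_d.npy",d)
    i=camera_info(n); print(n,{k:(np.round(v,3).tolist()) for k,v in i.items()})
o=get_obs(); print(o)
E
```

```text
scene {'fx': 433.989, 'fy': 433.989, 'cx': 276.587, 'cy': 217.507, 'k1': 0.016, 'extrinsics': [[-0.517, 0.469, -0.716, 1.302], [0.856, 0.272, -0.439, 0.454], [-0.011, -0.84, -0.542, 0.624], [0.0, 0.0, 0.0, 1.0]]}
top {'fx': 493.262, 'fy': 493.262, 'cx': 278.387, 'cy': 218.042, 'k1': -0.078, 'extrinsics': [[0.123, -0.97, 0.209, 0.34], [-0.992, -0.121, 0.023, -0.012], [0.003, -0.211, -0.978, 1.149], [0.0, 0.0, 0.0, 1.0]]}
{'time_s': 0.1, 'qpos': array([-1.26459918e+00,  3.00391040e-01,  1.52148794e+00, -9.82137012e-06,
        1.32069878e+00, -6.65976224e-02]), 'joint_vel': array([ 0.00046284, -0.00230802, -0.00129938,  0.0010957 ,  0.00093125,
        0.00114847]), 'tau': array([ 2.84008805e-03, -5.32633531e+01, -3.53282726e+01,  7.10156746e-02,
        2.34677747e-02, -6.76896866e-05]), 'ee_pos': array([ 0.20025394, -0.51202417,  0.21896964]), 'eef_rot': array([-1.62773698,  1.56981118,  1.88665288]), 'force': array([-0.27303702, -0.97148918,  0.60998403]), 'moment': array([-0.01896412, -0.01052207, -0.03660222]), 'grip_width': 0.09397917327038434}
```

View pics/top0.png

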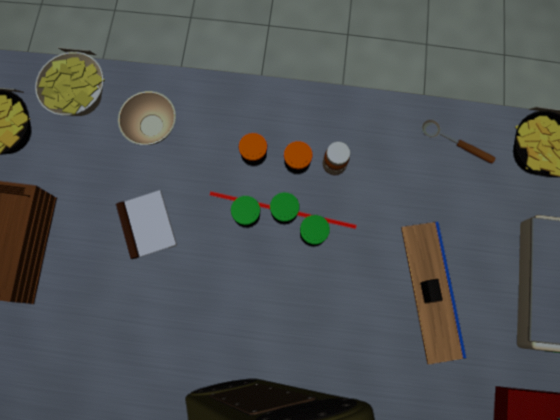

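View pics/scene0.png

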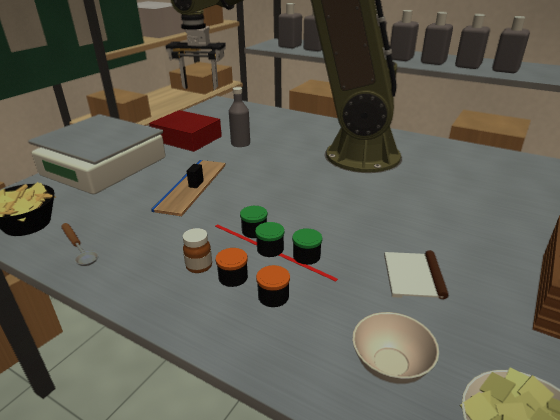

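Top view: green lids at (246,211), (285,207), (315,230). The tape runs from (210,194) to (355,227). The ruler lies at right with its grip at (431,291) and its blue edge facing right. The scene view agrees.

```bash
cat > h.py <<'E'
from station import *
import cv2,numpy as np
def ray(n,uv,z):
    i=camera_info(n);K=np.array([[i["fx"],0,i["cx"]],[0,i["fy"],i["cy"]],[0,0,1.]])
    p=cv2.undistortPoints(np.float64(uv).reshape(-1,1,2),K,np.array([i["k1"],0,0,0.])).reshape(-1,2)
    E=np.array(i["extrinsics"]);d=np.c_[p,np.ones(len(p))]@E[:3,:3].T
    return E[:3,3]+d*((z-E[2,3])/d[:,2])[:,None]
def masks(p):
    h=cv2.cvtColor(p,cv2.COLOR_BGR2HSV);r=lambda a,b:cv2.inRange(h,a,b)
    return dict(green=r((45,120,60),(75,255,255)),orange=r((5,200,120),(14,255,255)),
      red=r((0,200,120),(4,255,255))|r((175,200,120),(180,255,255)),
      blue=r((105,180,80),(125,255,255)),wood=r((8,60,90),(22,190,255)))
def blobs(m,amin=30):
    c=cv2.findContours(m,cv2.RETR_EXTERNAL,cv2.CHAIN_APPROX_NONE)[0]
    return [x for x in c if cv2.contourArea(x)>=amin]
def lids(n,m,z=0.056):   # outline -> plane at lid height -> circle centre
    out=[]
    for c in blobs(m,150):
        w=ray(n,c,z)[:,:2];(x,y),r=cv2.minEnclosingCircle(np.float32(w));q=w.mean(0);out.append((x,y,r,*q))
    return np.array(out)
def fitline(n,m,z,amin=5):
    pts=np.argwhere(m>0)[:,::-1];w=ray(n,pts,z)[:,:2]
    vx,vy,x,y=cv2.fitLine(np.float32(w),cv2.DIST_HUBER,0,.001,.001).ravel();d=np.array([vx,vy]);c=np.array([x,y])
    t=(w-c)@d;return c,d,t.min(),t.max()
E
python3 - <<'E'
from h import *
np.set_printoptions(precision=4,suppress=True)
for n in ("top","scene"):
    p=cv2.imread(f"pics/{n}0.png");M=masks(p);print(n)
    print("lids\n",lids(n,M["green"]));print("orange\n",lids(n,M["orange"]))
    r=M["red"].copy()
    if n=="top": r[300:]=0
    else: r[:215]=0
    b=M["blue"]
    for nm,m,z in(("tape",r,.001),("blue",b,.008)):
        c,d,a,e=fitline(n,m,z);print(nm,c+d*a,c+d*e,"mid",c+d*(a+e)/2,"ang",np.degrees(np.arctan2(d[1],d[0])))
    g=cv2.inRange(p,(0,0,0),(40,40,40));s=np.zeros_like(g)
    if n=="top": s[270:310,415:450]=255
    else: s[158:192,183:207]=255
    cs=blobs(g&s);c=max(cs,key=cv2.contourArea);print("grip outline",cv2.minAreaRect(c),ray(n,[cv2.minAreaRect(c)[0]],.066))
    if n=="top":
        c=max(blobs(M["wood"][200:380,390:480]),key=cv2.contourArea)+np.array([390,200])
        print("ruler corners\n",ray(n,cv2.boxPoints(cv2.minAreaRect(c)),.01))
E
```

```text
top
lids
 [[ 0.5587 -0.0694  0.0339  0.5583 -0.0694]
 [ 0.5841  0.0921  0.0338  0.584   0.0922]
 [ 0.6031  0.0043  0.0336  0.603   0.0048]]
orange
 [[ 0.7308 -0.0116  0.0322  0.7308 -0.0116]
 [ 0.7377  0.0959  0.0325  0.7378  0.0958]]
tape [ 0.588  -0.1676] [0.6265 0.1849] mid [0.6072 0.0086] ang 83.75407
blue [ 0.3154 -0.4432] [ 0.6208 -0.36  ] mid [ 0.4681 -0.4016] ang 15.244334
grip outline ((430.8461608886719, 290.7307434082031), (21.76888656616211, 17.454334259033203), 78.69007110595703) [[ 0.4507 -0.3387  0.066 ]]
ruler corners
 [[ 0.598  -0.2742  0.01  ]
 [ 0.6244 -0.354   0.01  ]
 [ 0.3125 -0.4375  0.01  ]
 [ 0.2893 -0.361   0.01  ]]
scene
lids
 [[ 0.5901  0.0971  0.0379  0.5894  0.0972]
 [ 0.6093  0.0091  0.0383  0.6088  0.0091]
 [ 0.5658 -0.0634  0.0382  0.5652 -0.0644]]
orange
 [[ 0.7404  0.0988  0.0334  0.741   0.0991]
 [ 0.7339 -0.0093  0.0333  0.734  -0.0093]]
tape [ 0.5896 -0.167 ] [0.6274 0.1876] mid [0.6085 0.0103] ang 83.91333
blue [ 0.3168 -0.4439] [ 0.6227 -0.3586] mid [ 0.4698 -0.4013] ang 15.579533
grip outline ((194.5, 175.5), (23.0, 15.0), 90.0) [[ 0.496  -0.3078  0.066 ]]
```

```bash
cat >> h.py <<'E'
from scipy.spatial.transform import Rotation as Ro
def togo(xyz,yaw_deg,ref='y'):
    """shift in tool axes (mm) and spin to put tool y along yaw_deg (mod 180)"""
    o=get_obs();R=Ro.from_euler('xyz',o['eef_rot']).as_matrix();d=R.T@(np.array(xyz)-o['ee_pos'])*1000
    cur=np.degrees(np.arctan2(R[1,1],R[0,1]));dy=(yaw_deg-cur+90)%180-90
    print("t",o['time_s'],"pos",np.round(o['ee_pos'],4),"tooly_yaw",round(cur,2),"shift",np.round(d,1),"spin",round(-np.radians(dy),3),"tilt",np.round(R[2],3),"F",np.round(o['force'],1),"w",round(o['grip_width'],4),"q",np.round(o['qpos'],2))
E
python3 - <<'E'
from h import *
print("bottle",ray("scene",[(240,143)],0),ray("scene",[(238,88)],.2),"jar",ray("top",[(338,152)],.08))
togo((.453,-.342,.12),15.4)
E
```

```text
bottle [[ 0.12039587 -0.42164497  0.        ]] [[ 0.12381676 -0.41343935  0.2       ]] jar [[ 0.73886276 -0.10282259  0.08      ]]
t 0.1 pos [ 0.2003 -0.512   0.219 ] tooly_yaw -68.64 shift [  99.1  -66.2 -297.3] spin -1.467 tilt [-1.    -0.001 -0.   ] F [-0.3 -1.   0.6] w 0.094 q [-1.26  0.3   1.52 -0.    1.32 -0.07]
```

```bash
python3 -m handwheel '[[[0,-10,-45],0,-1],[[0,-20,-90],0,-1],[[0,-30,-135],-0.15,-1],[[0,-40,-180],-0.3,-1],[[0,-50,-225],-0.45,-1]]' 30; python3 -c "
from h import *
togo((.453,-.342,.12),15.4)"
```

```text
time_s: 0.6
ee_pos: [0.3928, -0.3821, 0.2189]
eef_rot: [-1.981, 1.569, 1.989]
force: [0.6, 0.2, -0.2]
grip_width: 0.0946
t 0.6 pos [ 0.3928 -0.3821  0.2189] tooly_yaw -42.51 shift [ 98.9  17.4 -70.2] spin -1.011 tilt [-1.    -0.001 -0.001] F [ 0.6  0.2 -0.2] w 0.0946 q [-0.84  0.3   1.53  0.    1.32 -0.1 ]
```

```bash
python3 -m handwheel '[[[0,8,-35],-0.15,-1],[[0,17,-70],-0.3,-1],[[30,17,-70],-0.45,-1],[[65,17,-70],-0.6,-1],[[90,17,-70],-0.75,-1]]'; python3 -m handwheel '[[[0,0,0],-0.1,-1],[[0,0,0],-0.2,-1],[[0,0,0],-0.25,-1],[[0,0,0],-0.25,-1],[[0,0,0],-0.25,-1]]';python3 - <<'E'
from h import *
togo((.453,-.342,.12),15.4)
p,d=camera("scene");c=p[60:260,100:300];cv2.imwrite("pics/s1.png",cv2.resize(c,None,fx=3,fy=3))
E
```

```text
time_s: 1.1
ee_pos: [0.4522, -0.3411, 0.1265]
eef_rot: [-2.453, 1.567, 2.269]
force: [0.2, 0.2, 0.1]
grip_width: 0.0938
time_s: 1.6
ee_pos: [0.4522, -0.341, 0.1263]
eef_rot: [-2.687, 1.567, 2.282]
force: [-0.5, 0.7, -0.7]
grip_width: 0.094
t 1.6 pos [ 0.4522 -0.341   0.1263] tooly_yaw 14.73 shift [6.3 0.5 1.2] spin -0.012 tilt [-1.    -0.002 -0.003] F [-0.5  0.7 -0.7] w 0.094 q [-0.71  0.43  1.57  0.    1.14 -0.97]
```

View pics/s1.png

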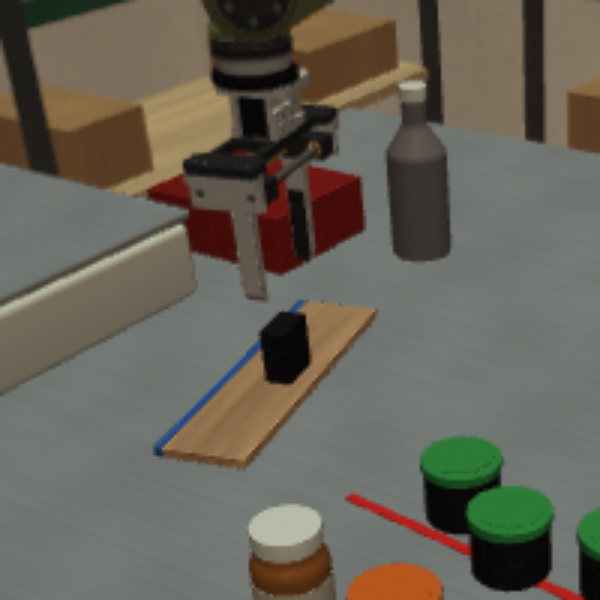

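The jaws are open along the ruler's length, above the grip at crop (285,345). I'll descend and grip.

```bash
python3 -m handwheel '[[[25,1,1],-0.01,-1],[[50,1,1],-0.01,-1],[[75,1,1],-0.01,-1],[[92,1,1],-0.01,-1],[[92,1,1],-0.01,-1]]' 40; python3 -m handwheel '[[[0,0,0],0,0.3],[[0,0,0],0,0.6],[[0,0,0],0,1],[[0,0,0],0,1],[[0,0,0],0,1]]' 40;  python3 -m handwheel '[[[0,0,0],0,1],[[-5,0,0],0,1],[[-15,0,0],0,1],[[-25,0,0],0,1],[[-25,0,0],0,1]]'
```

```text
time_s: 2.15
ee_pos: [0.4523, -0.3407, 0.0322]
eef_rot: [-2.615, 1.563, 2.364]
force: [-0.1, -0.3, -0.6]
grip_width: 0.0943
time_s: 2.65
ee_pos: [0.4524, -0.3408, 0.0326]
eef_rot: [-2.634, 1.564, 2.344]
force: [-0.1, 0.6, -0.2]
grip_width: 0.0577
time_s: 3.15
ee_pos: [0.4532, -0.3415, 0.0596]
eef_rot: [-2.678, 1.567, 2.3]
force: [-0.1, 1.1, -3.3]
grip_width: 0.0499
```

```bash
python3 -m handwheel '[[[-20,0,0],0,1],[[-40,0,0],0,1],[[-60,0,0],0,1],[[-60,0,0],0,1],[[-60,0,0],0,1]]'; python3 -c "
from h import *
togo((.449,.027,.12),83.8)"
```

```text
time_s: 3.65
ee_pos: [0.4532, -0.3415, 0.119]
eef_rot: [-2.676, 1.567, 2.303]
force: [-0.1, 0.4, -3.4]
grip_width: 0.05
t 3.65 pos [ 0.4532 -0.3415  0.119 ] tooly_yaw 15.25 shift [ 2.000e-01  9.290e+01 -3.567e+02] spin -1.196 tilt [-1.    -0.002 -0.004] F [-0.1  0.4 -3.4] w 0.05 q [-0.71  0.44  1.57  0.    1.13 -0.98]
```

```bash
python3 -m handwheel '[[[0,8,-30],-0.1,1],[[0,16,-60],-0.2,1],[[0,24,-90],-0.3,1],[[0,31,-120],-0.4,1],[[0,39,-150],-0.5,1]]'; python3 -c "
from h import *
togo((.449,.027,.12),83.8)"
```

```text
time_s: 4.15
ee_pos: [0.4505, -0.1851, 0.1181]
eef_rot: [-3.06, 1.564, 2.422]
force: [1.3, -0.9, -3.1]
grip_width: 0.0498
t 4.15 pos [ 0.4505 -0.1851  0.1181] tooly_yaw 44.12 shift [  -1.   146.6 -153.3] spin -0.692 tilt [-1.    -0.001 -0.006] F [ 1.3 -0.9 -3.1] w 0.0498 q [-0.47  0.28  1.8   0.    1.07 -1.24]
```

```bash
python3 -m handwheel '[[[0,29,-31],-0.14,1],[[0,59,-61],-0.28,1],[[0,88,-92],-0.42,1],[[0,117,-123],-0.56,1],[[0,147,-153],-0.69,1]]'; python3 -m handwheel '[[[0,0,0],0,1],[[0,0,0],0,1],[[0,0,0],0,1],[[0,0,0],0,1],[[0,0,0],0,1]]';python3 - <<'E'
from h import *
np.set_printoptions(precision=4,suppress=True)
togo((.449,.027,.12),83.8)
p,d=camera("top");cv2.imwrite("pics/t2.png",p);M=masks(p)
c,dd,a,e=fitline("top",M["blue"],.09);print("blue",c+dd*a,c+dd*e,c+dd*(a+e)/2,np.degrees(np.arctan2(dd[1],dd[0])))
print(lids("top",M["green"]))
E
```

```text
time_s: 4.65
ee_pos: [0.4485, 0.0287, 0.1178]
eef_rot: [2.679, 1.563, 2.574]
force: [0.5, 0.4, -3.5]
grip_width: 0.05
time_s: 5.15
ee_pos: [0.4485, 0.0279, 0.1177]
eef_rot: [2.702, 1.563, 2.594]
force: [0.1, -0.2, -1.9]
grip_width: 0.0494
t 5.15 pos [0.4485 0.0279 0.1177] tooly_yaw 83.86 shift [-2.3 -0.8  0.5] spin 0.001 tilt [-1.     0.003 -0.007] F [ 0.1 -0.2 -1.9] w 0.0494 q [-0.02  0.2   1.9   0.    1.04 -1.49]
blue [ 0.4933 -0.1363] [0.5277 0.1773] [0.5105 0.0205] 83.75329
[[ 0.5588 -0.0695  0.0338  0.5582 -0.0694]
 [ 0.5838  0.0921  0.0338  0.5836  0.0918]
 [ 0.6028  0.0044  0.0339  0.6027  0.0045]]
```

View pics/t2.png

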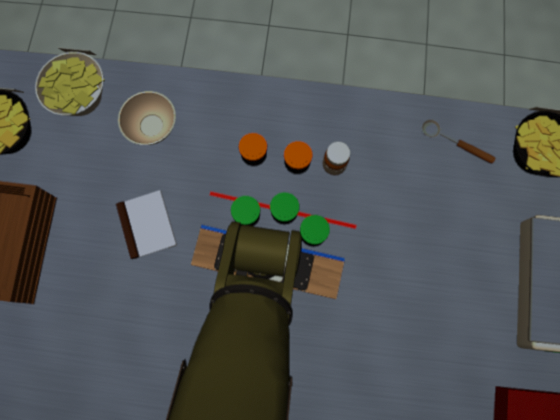

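```bash
python3 -m handwheel '[[[25,0,0],0,1],[[50,0,0],0,1],[[65,0,0],0,1],[[75,0,0],0,1],[[80,0,0],0,1]]'
python3 - <<'E'
from h import *
np.set_printoptions(precision=4,suppress=True)
togo((.547,.017,.035),83.8)
p,d=camera("top");M=masks(p)
c,dd,a,e=fitline("top",M["blue"],.012);print("blue",c+dd*(a+e)/2,np.degrees(np.arctan2(dd[1],dd[0])), "line x",(c+dd*(a+e)/2-[.608,.0095])@[.994,-.108])
p,d=camera("scene");cv2.imwrite("pics/s3.png",cv2.resize(p[150:350,130:380],None,fx=3,fy=3));M=masks(p)
c,dd,a,e=fitline("scene",M["blue"],.008);print("blue s",c+dd*(a+e)/2,a,e,np.degrees(np.arctan2(dd[1],dd[0])))
E
```

```text
time_s: 5.7
ee_pos: [0.4479, 0.0281, 0.0372]
eef_rot: [2.734, 1.562, 2.626]
force: [0.1, 0.3, -2.7]
grip_width: 0.0497
t 5.7 pos [0.4479 0.0281 0.0372] tooly_yaw 83.85 shift [ 1.4 -0.4 99.7] spin 0.001 tilt [-1.     0.003 -0.008] F [ 0.1  0.3 -2.7] w 0.0497 q [-0.02  0.34  1.96  0.01  0.85 -1.49]
blue [0.5096 0.0209] 83.78086 line x -0.09900664375356469
blue s [0.5074 0.0518] -0.13045203522888307 0.12016163938172084 84.2074
```

View pics/s3.png

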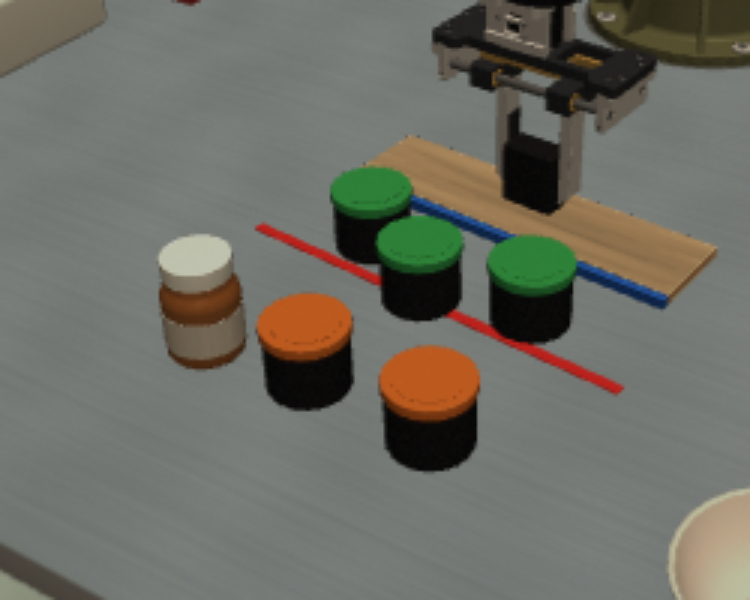

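```bash
python3 -m handwheel '[[[1,0,5],0,1],[[2,0,10],0,1],[[2,0,14],0,1],[[2,0,17],0,1],[[2,0,20],0,1]]'; python3 -m handwheel '[[[0,0,4],0,1],[[0,0,8],0,1],[[0,0,12],0,1],[[0,0,16],0,1],[[0,0,20],0,1]]'; python3 -m handwheel '[[[0,0,4],0,1],[[0,0,8],0,1],[[0,0,12],0,1],[[0,0,16],0,1],[[0,0,20],0,1]]'
python3 - <<'E'
from h import *
np.set_printoptions(precision=4,suppress=True)
togo((.547,.017,.035),83.8)
p,d=camera("top");M=masks(p);L=lids("top",M["green"]);print(L, (L[:,:2]-[.608,.0095])@np.array([[.994,.108],[-.108,.994]]))
c,dd,a,e=fitline("top",M["blue"],.012);m=c+dd*(a+e)/2;print("blue",m,np.degrees(np.arctan2(dd[1],dd[0])), "line x",(m-[.608,.0095])@[.994,-.108])
E
```

```text
time_s: 6.3
ee_pos: [0.4682, 0.026, 0.0356]
eef_rot: [2.7, 1.563, 2.593]
force: [0.6, 0.3, -2.9]
grip_width: 0.0497
time_s: 6.8
ee_pos: [0.4879, 0.0239, 0.0353]
eef_rot: [2.775, 1.562, 2.668]
force: [-5.3, 0.1, 0.5]
grip_width: 0.0497
time_s: 7.3
ee_pos: [0.5076, 0.0218, 0.035]
eef_rot: [2.83, 1.56, 2.724]
force: [-7.9, 0.4, 1.2]
grip_width: 0.0498
t 7.3 pos [0.5076 0.0218 0.035 ] tooly_yaw 83.89 shift [-0.4 -0.6 39.7] spin 0.002 tilt [-1.     0.003 -0.01 ] F [-7.9  0.4  1.2] w 0.0498 q [-0.03  0.45  1.79  0.01  0.91 -1.5 ]
[[ 0.5947 -0.0737  0.0338  0.5946 -0.0742]
 [ 0.6041  0.0044  0.0331  0.6123  0.0002]
 [ 0.6124  0.0892  0.0333  0.6173  0.0917]] [[-0.0043 -0.0841]
 [-0.0033 -0.0055]
 [-0.0043  0.0797]]
blue [0.569  0.0153] 83.826324 line x -0.03935777672879419
```

```bash
python3 -m handwheel '[[[0,0,4],0,1],[[0,0,8],0,1],[[0,0,12],0,1],[[0,0,16],0,1],[[0,0,20],0,1]]'; python3 -m handwheel '[[[0,0,4],0,1],[[0,0,8],0,1],[[0,0,12],0,1],[[0,0,15],0,1],[[0,0,17],0,1]]'
python3 - <<'E'
from h import *
np.set_printoptions(precision=4,suppress=True)
togo((.547,.017,.033),83.8)
for n in("top","scene"):
    p,d=camera(n);M=masks(p);L=lids(n,M["green"]);print(L, (L[:,:2]-[.608,.0095])@np.array([[.994,.108],[-.108,.994]]))
    if n=="top":
        c,dd,a,e=fitline("top",M["blue"],.012);m=c+dd*(a+e)/2;print("blue",m,np.degrees(np.arctan2(dd[1],dd[0])), "line x",(m-[.608,.0095])@[.994,-.108])
    else: cv2.imwrite("pics/s4.png",cv2.resize(p[150:350,130:380],None,fx=3,fy=3))
E
```

```text
time_s: 7.85
ee_pos: [0.5275, 0.0197, 0.0347]
eef_rot: [2.873, 1.559, 2.766]
force: [-7.6, 1.6, 1.2]
grip_width: 0.0495
time_s: 8.35
ee_pos: [0.5438, 0.018, 0.0343]
eef_rot: [2.915, 1.557, 2.809]
force: [-9.1, 2.5, 3.0]
grip_width: 0.0495
t 8.35 pos [0.5438 0.018  0.0343] tooly_yaw 83.9 shift [ 1.3 -0.7  3.3] spin 0.002 tilt [-1.     0.003 -0.014] F [-9.1  2.5  3. ] w 0.0495 q [-0.04  0.52  1.69  0.    0.95 -1.5 ]
[[ 0.6305 -0.0772  0.0337  0.6304 -0.0786]
 [ 0.6413  0.0002  0.0326  0.6524 -0.0076]
 [ 0.6481  0.0857  0.0339  0.6556  0.0907]] [[ 0.0318 -0.0838]
 [ 0.0341 -0.0056]
 [ 0.0316  0.08  ]]
blue [0.6042 0.01  ] 83.80486 line x -0.003831482945184863
[[ 0.6546  0.0889  0.0374  0.6546  0.0897]
 [ 0.6459  0.0052  0.0379  0.646   0.0055]
 [ 0.6374 -0.0718  0.0381  0.6376 -0.0715]] [[ 0.0377  0.084 ]
 [ 0.0381 -0.0002]
 [ 0.0381 -0.0776]]
```

View pics/s4.png

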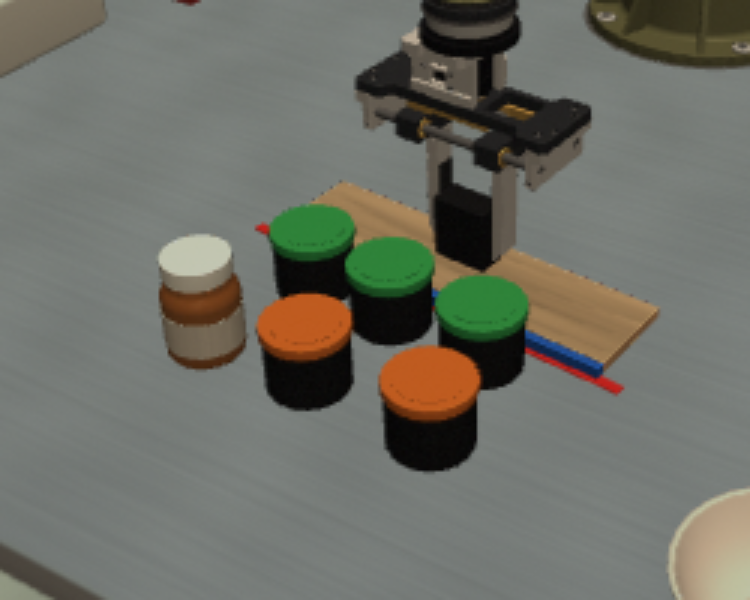

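The three tubs stand at line x of about 32–34 mm, along the blue edge. Next: set the ruler down, release, and go straight up.

```bash
python3 -m handwheel '[[[0.5,0,-0.5],0,1],[[1,0,-0.5],0,1],[[1.5,0,-0.5],0,1],[[1.5,0,-0.5],0,0.3],[[1.5,0,-0.5],0,-0.2]]'; python3 -m handwheel '[[[0,0,0],0,-0.4],[[0,0,0],0,-0.6],[[0,0,0],0,-0.6],[[0,0,0],0,-0.6],[[0,0,0],0,-0.6]]'; python3 -m handwheel '[[[-10,0,0],0,-0.6],[[-25,0,0],0,-0.6],[[-45,0,0],0,-0.6],[[-70,0,0],0,-0.6],[[-100,0,0],0,-0.6]]';python3 -m handwheel '[[[-20,0,-30],0,-0.6],[[-30,0,-65],0,-0.6],[[-30,0,-100],0,-0.6],[[-30,0,-140],0,-0.6],[[-30,0,-160],0,-0.6]]';python3 -m handwheel '[[[0,0,0],0,-0.6],[[0,0,0],0,-0.6],[[0,0,0],0,-0.6],[[0,0,0],0,-0.6],[[0,0,0],0,-0.6]]'
python3 - <<'E'
from h import *
np.set_printoptions(precision=4,suppress=True)
for n in("top","scene"):
    p,d=camera(n);M=masks(p);L=lids(n,M["green"]);print(n,L,"\n",(L[:,:2]-[.608,.0095])@np.array([[.994,.108],[-.108,.994]]))
    if n=="top":
        c,dd,a,e=fitline("top",M["blue"],.01);m=c+dd*(a+e)/2;print("blue",m,np.degrees(np.arctan2(dd[1],dd[0])), "line x",(m-[.608,.0095])@[.994,-.108])
        a=p[140:340,150:400]
    else: b=p[150:350,130:380]
cv2.imwrite("pics/c5.png",cv2.resize(np.vstack([a,b]),None,fx=1.5,fy=1.5))
E
```

```text
time_s: 8.95
ee_pos: [0.544, 0.018, 0.0331]
eef_rot: [2.874, 1.559, 2.768]
force: [-0.2, -0.6, 0.4]
grip_width: 0.0547
time_s: 9.45
ee_pos: [0.544, 0.018, 0.0331]
eef_rot: [2.873, 1.559, 2.766]
force: [0.0, 0.8, -0.4]
grip_width: 0.0749
time_s: 9.95
ee_pos: [0.5447, 0.0176, 0.1343]
eef_rot: [2.893, 1.558, 2.787]
force: [0.7, -0.3, 0.7]
grip_width: 0.0751
time_s: 10.45
ee_pos: [0.3838, 0.0347, 0.1669]
eef_rot: [2.87, 1.558, 2.764]
force: [0.6, 0.1, -0.2]
grip_width: 0.0752
time_s: 10.95
ee_pos: [0.3842, 0.0346, 0.1667]
eef_rot: [2.89, 1.558, 2.784]
force: [0.3, 0.8, -0.0]
grip_width: 0.0754
top [[ 0.6309 -0.0774  0.0338  0.6308 -0.0775]
 [ 0.6393  0.0006  0.0338  0.6393  0.0002]
 [ 0.6484  0.0854  0.0338  0.6486  0.0852]] 
 [[ 0.0322 -0.0839]
 [ 0.0321 -0.0054]
 [ 0.0319  0.0798]]
blue [0.6049 0.0103] 83.91503 line x -0.003206263304749489
scene [[ 0.6546  0.0889  0.0374  0.6538  0.0902]
 [ 0.6459  0.0052  0.0379  0.6455  0.0056]
 [ 0.6374 -0.0718  0.0381  0.6374 -0.0715]] 
 [[ 0.0377  0.084 ]
 [ 0.0381 -0.0002]
 [ 0.0381 -0.0776]]
```

View pics/c5.png

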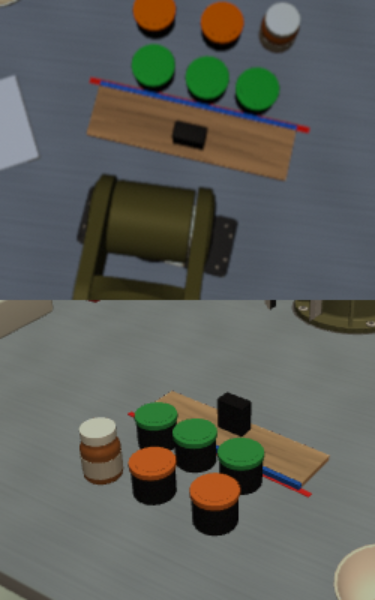

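The picture shows the ruler flat with its edge on the tape, the three lids in a row just beyond it, and the arm clear.

```bash
python3 -c "
from station import *
print(hand_in())"
```

```text
the job is handed in; nothing more can be done
None
```

The job is handed in. I picked up the ruler by its grip, pushed the three tubs about 40 mm/s to the tape, set the ruler down, released it and moved the arm clear. This took about 11 s of robot time.

- **Tubs:** the last top view puts all three centres 32 mm beyond the tape's middle line (allowed 17 to 47), at y = −84, −5 and +80 mm along the tape. They looked upright, though I did not measure their tilt.
- **Ruler:** it looked flat on the counter, also judged by eye. The top view put its blue edge about 3 mm short of the tape's middle and parallel to it.
- **Disagreement:** the scene camera gave the tub centres about 38 mm beyond the line. I put that down to lid sides being counted in the mask. Both values are within the limit.
- **Contacts:** the only clear push reading was about 9 N. I saw no sign of the arm or gripper touching a tub. No check failed.

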